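# Unlatch a sample block and push its cover back

### The job

Uncover the tubes in the sample block that has the orange cover: press its yellow snap tab fully down (it stays in), then push the released cover back along its rails, onto the parking deck, until all the tubes are uncovered. Only press and push: do not lift or tip the cover, leave the other sample block latched and shut, and leave the things around them standing where they are.

Things in the scene. Friction and masses are not known exactly. Their poses are not given: they have to be found in the camera images.
- block_orange: sample block with the orange cover, the one to open; white, fixed, 250 (x) x 124 (y) mm. Origin: underside centre, on the table; +x: the way its cover slides open, away from the 50 high front panel with screen. Deck 70 high; runners on it to z 74 carry the cover; side rails 105 apart inside, to z 84; stop bars at x -77 (z 78) and x 121 (z 84). Twelve capped tubes at x -65 to 5 under the cover, parking deck behind them
- cover_orange: orange plastic cover, loose, 0.1-0.23 kg, on the runners: plate 88 (x) x 100 (y) x 8 thick mm with an upright rib across, 8 thick, 60 wide, top 25 above the underside. Origin: underside centre; axes as the block's. Shut: x about -30 in the block's frame; against the rear stop: x 75; past x 55 all tubes are free. Released, it slides with 1-2 N; the raised tab blocks it
- rib_orange (a point): middle of the front (-x) face of the orange cover's rib, where to push towards the block's +x; 20 mm in front of the cover's centre, 16 mm above its underside, 8 mm above its plate
- tab_orange_top (a point): press point on the flat top of the yellow snap tab of the block with the orange cover: tab 46 (block x) x 24 mm, at the middle of the parking deck right behind the shut cover. The point is about 29 mm behind the cover's rear edge, 3 mm behind the tab's middle. Fully raised, the top is 12 mm above the deck (z 82), level with the cover's plate
- tab_orange (a joint): travel of that tab (orange cover's block), m: 0 fully raised, 0.0105 fully down at its stop (top then 1.5 mm above the deck); from 0.008 the cover is released. Moves straight down, resists with about 6 N, stays where it is left; starts at 0 to 0.002
- block_blue: sample block with the blue cover, to be left shut; white, fixed, 250 (x) x 124 (y) mm. Origin: underside centre, on the table; +x: the way its cover slides open, away from the 50 high front panel with screen. Deck 70 high; runners on it to z 74 carry the cover; side rails 105 apart inside, to z 84; stop bars at x -77 (z 78) and x 121 (z 84). Twelve capped tubes at x -65 to 5 under the cover, parking deck behind them
- cover_blue: blue plastic cover, loose, 0.1-0.23 kg, on the runners: plate 88 (x) x 100 (y) x 8 thick mm with an upright rib across, 8 thick, 60 wide, top 25 above the underside. Origin: underside centre; axes as the block's. Shut: x about -30 in the block's frame; against the rear stop: x 75; past x 55 all tubes are free. Released, it slides with 1-2 N; the raised tab blocks it
- rib_blue (a point): middle of the front (-x) face of the blue cover's rib, where to push towards the block's +x; 20 mm in front of the cover's centre, 16 mm above its underside, 8 mm above its plate
- tab_blue_top (a point): press point on the flat top of the yellow snap tab of the block with the blue cover: tab 46 (block x) x 24 mm, at the middle of the parking deck right behind the shut cover. The point is about 29 mm behind the cover's rear edge, 3 mm behind the tab's middle. Fully raised, the top is 12 mm above the deck (z 82), level with the cover's plate
- tab_blue (a joint): travel of that tab (blue cover's block), m: 0 fully raised, 0.0105 fully down at its stop (top then 1.5 mm above the deck); from 0.008 the cover is released. Moves straight down, resists with about 6 N, stays where it is left; starts at 0 to 0.002
- jar: small amber jar, 32 diameter, 65 high, standing between the two blocks (mm); loose, to be left alone. Origin: centre of its underside
- bottle: clear glass bottle with blue cap, 70 diameter, 140 high (mm); loose, to be left alone. Origin: centre of its underside
- beaker: clear plastic beaker, 72 diameter, 95 high (mm); loose, to be left alone. Origin: centre of its underside
- tip_box: grey pipette-tip box with clear top, 115 x 85 x 75 high (mm); loose, to be left alone. Origin: centre of its underside
- rack: flat dark tube rack with 60 holes, 90 x 220 x 28 high (mm); loose, to be left alone. Origin: centre of its underside
- pipette: grey and white pipette lying on the table, 240 long, 28 high (mm); loose, to be left alone. Origin: near the middle of its length, on the table
Mind the look-alikes: they are no part of the job. Several things have the shape of the cover_orange; the one meant has the colours described above.

How it is judged:
By the outcome, as a careful person would: the job done as asked, in the order asked, and still so for the second after the job is handed in, with the robot touching nothing.
It also fails if it takes over 40 s, if anything falls off the work surface, if the arm or the gripper's body presses on something with over 40 N, if the wrist force passes 120 N, or if a joint passes its speed limit or range.

### The arm

A 6-joint arm with a two-finger parallel gripper is mounted at the origin on the work surface. World frame = base frame: x ahead of the robot, y to its left, z up, the work surface at z = 0. Lengths are in mm, angles in rad, forces in N, time in s.
With the tool pointing down it reaches from about 325 to 850 mm from the base axis. Payload 15.5 kg.
Tool frame: the origin (TCP) lies midway between the tips of the shut fingers; the grasp point (between the pads) lies 19 mm behind it; z points along the fingers, y is the direction in which the jaws open and shut (so a half turn about z gives the same grasp; the last joint's range is limited). The gripper opens to 91 mm and grips with 3 to 60 N. Pads are 32 mm wide; open, the fingers measure 118 mm over their backs; the gripper's body (76 mm by 178 mm) begins 60 mm behind the grasp point.
Start: joints at [-1.304, 0.494, 1.345, -0, 1.302, -0.096], TCP at [221.809, -584.317, 213.915] pointing down, gripper open.
Joint ranges: [-2.91, 2.91], [-0.82, 2.16], [0.22, 2.67], [-1.22, 4.37], [0.12, 2.79], [-3.08, 3.08]. Speed limits (rad/s): [1.89, 1.89, 2.57, 3.01, 3.01, 3.01].

### API

Orientations are given as a unit quaternion [x, y, z, w].
In Python, from plant import * gives the robot as it stands. The module is installed in compiled form; this text tells all that it offers. Calls block until the motion is done:
- reach(position, orientation): joint-space move of the TCP to a pose.
- move_linear(position, velocity=150, attitude=None): straight line of the TCP; attitude=None keeps the orientation; velocity is the mean speed in mm/s.
- goto_joints(angles): joint-space move.
- move_gripper(opening, f_grip=None): finger opening in mm; f_grip is the grip in N (None keeps the last); returns when the fingers have stopped.
- hold(seconds).
- ik(position, orientation): joint angles nearest the present ones, or None.
- get_image(name): name is "scene" or "top"; returns a dict with "img" (480x640x3 uint8, red, green, blue), "fx", "fy", "cx", "cy" (pixels), "position" and "attitude" of the camera in the world. Camera axes: x right, y down, z forward; pixel columns grow to the right and rows downward; lengths in mm; the calibration is good to about 2 mm. A picture is of the moment at which its call begins. There is no depth.
A pose or a line that the arm cannot do raises PlanningError and nothing moves.
- job_done(): hands the job in, once; it reports no verdict.
Readings, each from a call of its own:
- current_clock(): time.
- current_joint_positions(): joint angles.
- current_qd(): joint speeds.
- current_joint_torque(): joint torques, N m.
- current_ee_pos(): TCP position.
- current_orientation(): TCP orientation.
- current_wrist_force(): force on the tool from outside, world axes, zero at the start.
- current_wrist_torque(): the same for the moment, N m.
- current_opening(): finger opening in mm.
Only numpy, scipy, OpenCV 4.12 (cv2) and the standard library are available. Lean on these libraries where they do the work, as an engineer would, in place of code of your own. Each camera call takes 0.05 s, during which the arm holds its last target.

## Working session

There is one attempt and no reset: what is moved stays moved. The work goes in short steps, each a Python script; the robot and the scene stay as the last script left them, time stands still between calls to the robot, and variables do not carry over. Pictures are saved under pics/ and viewed, and the job is handed in when it is done.

```bash
mkdir -p pics
python3 - <<'E'
from plant import *
import cv2
for n in("scene","top"):
    d=get_image(n); cv2.imwrite(f"pics/{n}0.png",d["img"][:,:,::-1]); print(n,{k:v for k,v in d.items() if k!="img"})
print(current_clock(),current_orientation(),current_opening())
E
```

```text
scene {'fx': 620.4681839496155, 'fy': 620.4681839496155, 'cx': 318.33247286409363, 'cy': 249.7135926653287, 'position': array([1757.84675938,  -72.35043825,  977.0499874 ]), 'attitude': array([ 0.65769243,  0.61431274, -0.2996485 , -0.31665645])}
top {'fx': 482.0490352979442, 'fy': 482.0490352979442, 'cx': 316.1566051447316, 'cy': 237.33556448681543, 'position': array([ 363.86242206,   -5.98600995, 1513.28116918]), 'attitude': array([ 0.71247684, -0.6972534 ,  0.05094868, -0.06015558])}
0.1 [ 9.83591526e-01  1.80409044e-01 -3.48500845e-05 -5.34284493e-04] 90.91809827848148
```

View pics/scene0.png

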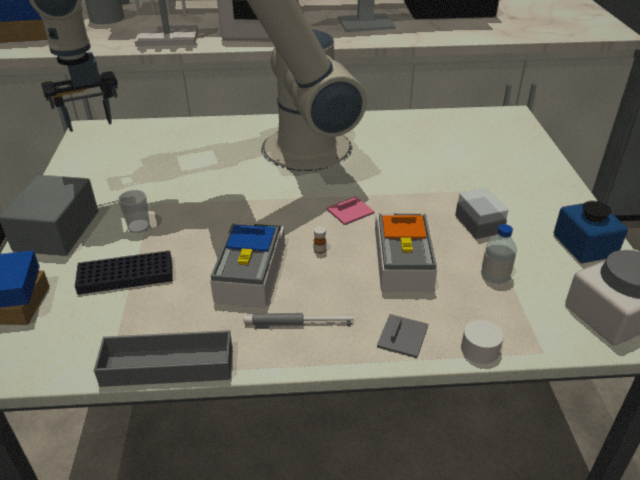

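View pics/top0.png

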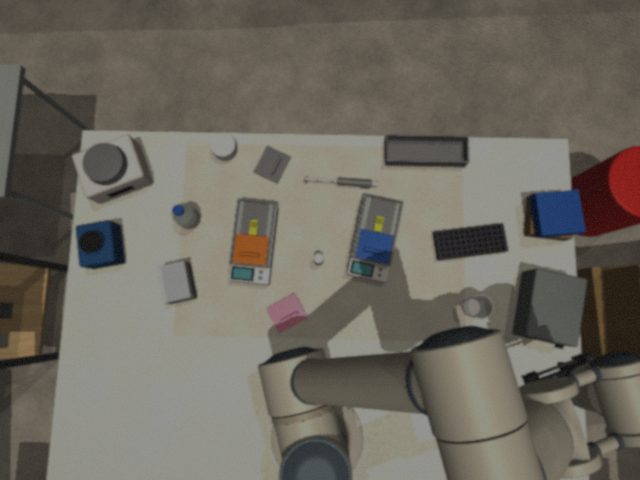

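```bash
cat > h.py <<'E'
import numpy as np, cv2
from scipy.spatial.transform import Rotation as R
def ray(d,px):
    px=np.atleast_2d(np.asarray(px,float))
    v=np.c_[(px[:,0]-d["cx"])/d["fx"],(px[:,1]-d["cy"])/d["fy"],np.ones(len(px))]
    return R.from_quat(d["attitude"]).apply(v)
def plane(d,px,z):
    v=ray(d,px); return d["position"]+v*((z-d["position"][2])/v[:,2])[:,None]
def proj(d,P):
    c=R.from_quat(d["attitude"]).inv().apply(np.atleast_2d(P)-d["position"])
    return np.c_[d["fx"]*c[:,0]/c[:,2]+d["cx"],d["fy"]*c[:,1]/c[:,2]+d["cy"]]
def mask(img,name):
    h=cv2.cvtColor(img,cv2.COLOR_RGB2HSV)
    lo,hi={"orange":((5,170,100),(16,255,255)),"yellow":((22,140,90),(35,255,255)),"blue":((105,150,50),(125,255,255))}[name]
    return cv2.inRange(h,lo,hi)
def blobs(m,mn=25):
    n,l,s,c=cv2.connectedComponentsWithStats(m)
    return [(s[i].tolist(),c[i].round(2).tolist(),l==i) for i in range(1,n) if s[i][4]>=mn]
E
python3 - <<'E'
from plant import *
from h import *
for n in("scene","top"):
    d=get_image(n)
    for c in("orange","yellow"):
        for s,ce,l in blobs(mask(d["img"],c)):
            ys,xs=np.nonzero(l); pts=plane(d,np.c_[xs,ys],82)[:,:2].astype(np.float32)
            print(n,c,s,ce,plane(d,ce,82).round(1)[0,:2],[np.round(q,1) for q in cv2.minAreaRect(pts)])
    x,y,w,hh=(370,200,75,100) if n=="scene" else (215,185,75,110)
    cv2.imwrite(f"pics/{n}_crop.png",cv2.resize(d["img"][y:y+hh,x:x+w,::-1],None,fx=5.3,fy=5.3,interpolation=cv2.INTER_CUBIC))
a=cv2.imread("pics/scene_crop.png");b=cv2.imread("pics/top_crop.png");H=max(a.shape[0],b.shape[0])
cv2.imwrite("pics/crops.png",np.hstack([cv2.copyMakeBorder(i,0,H-i.shape[0],0,0,0) for i in(a,b)]))
E
```

```text
scene orange [383, 215, 43, 23, 830] [403.93, 226.7] [551.7 211.7] [array([547.7, 211.6]), array([100.3,  91.2]), np.float64(85.8)]
scene yellow [400, 237, 13, 15, 157] [406.2, 244.2] [621.  204.9] [array([619.9, 205.2]), array([26.1, 54. ]), np.float64(85.3)]
scene yellow [238, 249, 14, 16, 170] [244.4, 256.34] [ 639.2 -173.6] [array([ 639.1, -173.5]), array([25.3, 56.6]), np.float64(80.0)]
top orange [233, 235, 35, 30, 878] [250.05, 249.11] [550.8 212.7] [array([551. , 212.9]), array([96.2, 83.7]), np.float64(85.1)]
top yellow [374, 217, 9, 14, 90] [378.26, 223.6] [ 636.5 -171. ] [array([ 636.9, -171.2]), array([20. , 42.3]), np.float64(79.1)]
top yellow [249, 220, 9, 15, 101] [253.07, 227.28] [617.5 206.5] [array([618.1, 206.8]), array([21.4, 43.8]), np.float64(86.1)]
```

View pics/crops.png

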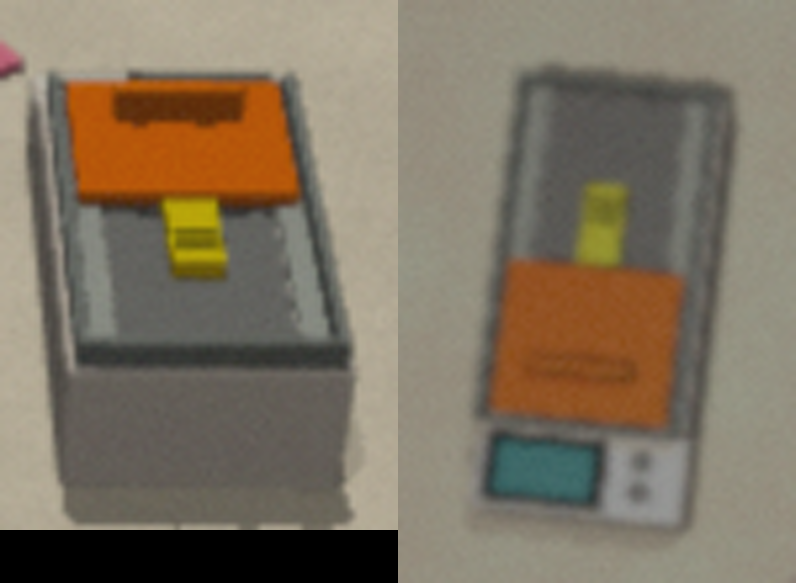

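Candidates with the cover shape, in the top view: orange cover in its block (250,249), blue cover in the other block (376,246), loose pink piece (286,310) and loose grey piece (272,163). Only the first is orange and sits in a block. The crop confirms this, with its yellow tab at (253,227). I'll move to a point above that tab and press until the stop shows in the wrist force.

```bash
cat >> h.py <<'E'
YAW=-0.083
U=np.array([np.cos(YAW),np.sin(YAW),0])   # block +x
C=np.array([551.,212.5,0])               # shut cover centre
def quat(a): # tool down, tool x along angle a
    return (R.from_euler('z',a)*R.from_euler('x',np.pi)).as_quat()
E
python3 - <<'E'
from plant import *
from h import *
P=C+U*72; P[2]=160
for a in(YAW,YAW+np.pi,YAW+np.pi/2,YAW-np.pi/2):
    q=ik(P,quat(a)); print(a,None if q is None else np.round(q,2))
q=quat(YAW)
move_gripper(0)
reach(P,q)
print(current_clock(),current_ee_pos(),current_wrist_force())
P[2]=90; move_linear(P,120)
print(current_clock(),current_ee_pos(),current_wrist_force())
for n in("scene",):
    d=get_image(n); cv2.imwrite("pics/above.png",cv2.resize(d["img"][150:300,330:480,::-1],None,fx=4,fy=4,interpolation=cv2.INTER_CUBIC))
E
```

```text
-0.083 [ 0.23  0.59  1.33 -0.    1.23  1.88]
3.058592653589793 [ 0.23  0.59  1.33  0.    1.23 -1.26]
1.4877963267948966 [ 0.23  0.59  1.33 -0.    1.23  0.31]
-1.6537963267948965 [ 0.23  0.59  1.33  0.    1.23 -2.83]
4.675 [623.01450152 205.85637465 160.05557334] [ 0.46925823  0.41799809 -0.30233236]
5.4083 [623.18919536 206.55701248  90.55663837] [-0.12968667  0.02345359 -0.37057275]
```

View pics/above.png

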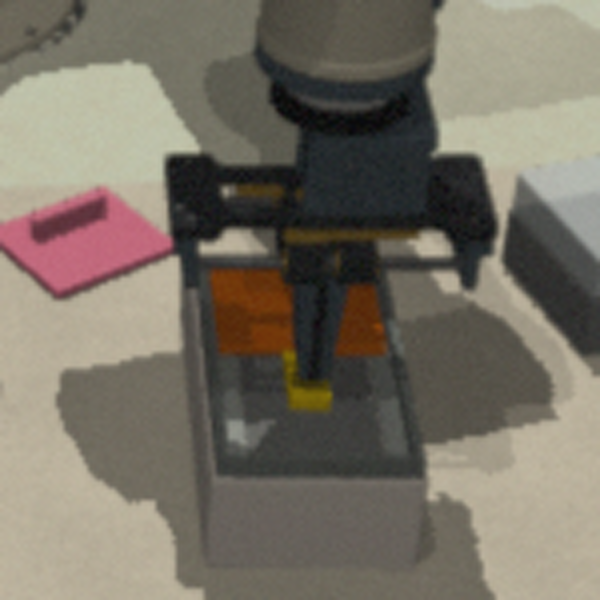

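The shut fingers are over the tab at crop pixel (315,375), close to its centreline and clear of the orange cover. I'll press now.

Run:
```python
from plant import *
from h import *
P=C+U*72; P[2]=84; move_linear(P,60)
z=84
while z>68:
    z-=1; P[2]=z; move_linear(P,20)
    f=current_wrist_force(); e=current_ee_pos(); print(z,e.round(1) if hasattr(e,'round') else e,np.round(f,1))
    if f[2]>18: break
hold(0.2); print(current_wrist_force(),current_ee_pos(),current_clock())
```

```text
83 [622.8 206.6  83.1] [1.3 1.  0.3]
82 [622.8 206.5  82. ] [ 0.3  0.2 -0.6]
81 [622.7 206.5  80.9] [ 0.4  0.2 -0.7]
80 [622.8 206.6  80. ] [ 0.5 -0.3 -0.7]
79 [622.9 206.5  79.1] [-0.2 -0.1  2.9]
78 [622.9 206.5  78.1] [0.7 0.2 3.4]
77 [622.8 206.6  77. ] [ 1.2 -0.1  3.2]
76 [622.9 206.5  76. ] [0.7 1.  3.3]
75 [622.9 206.6  75. ] [0.9 0.4 3.3]
74 [622.9 206.5  74. ] [ 1.  -0.4  3.5]
73 [622.8 206.5  73. ] [1.6 0.4 3. ]
72 [622.9 206.5  72. ] [ 1.2 -0.8  4. ]
71 [622.9 206.6  71.7] [-1.8 -0.3 13.8]
70 [622.9 206.6  71.6] [-6.1 -2.6 26.7]
[-5.0302552  -1.18907335 25.26727235] [622.9441726  206.58018941  71.57975286] 9.4083
```

The wrist force jumped at z 71.6, which is 1.5 mm above the deck, so the tab is fully down. Next I'll lift, open the fingers a little and come down in front of the rib.

Run:
```python
from plant import *
from h import *
P=C+U*72; P[2]=125; move_linear(P,120)
d=get_image("scene"); a=d["img"][150:300,330:480,::-1]
P=C-U*56; P[2]=125; move_linear(P,150)
move_gripper(20)
P[2]=87; move_linear(P,80)
d=get_image("scene"); b=d["img"][150:300,330:480,::-1]
cv2.imwrite("pics/rib.png",cv2.resize(np.hstack([a,b]),None,fx=2.6,fy=2.6,interpolation=cv2.INTER_CUBIC))
print(current_clock(),current_ee_pos(),current_wrist_force(),current_opening())
```

```text
12.2417 [495.45131931 217.24417402  87.36148273] [-0.41764368  0.32894028 -0.02619862] 19.902293036280643
```

View pics/rib.png

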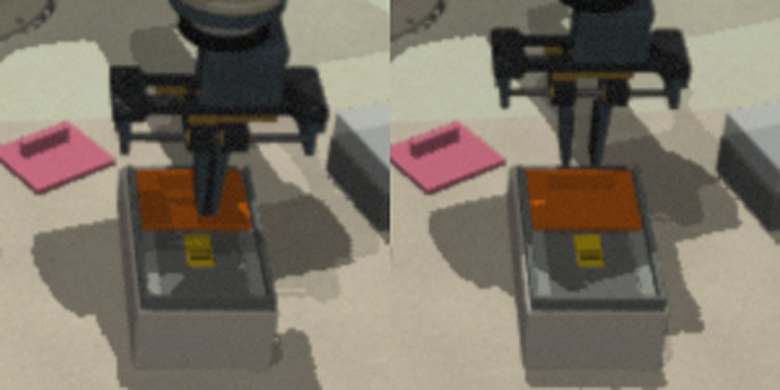

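The tab is down at (588,250), and the fingers hang in front of the rib at (580,165). I'll push along the rails with a force guard.

Run:
```python
from plant import *
from h import *
P=C-U*56
for s in list(range(-51,45,5)):
    P=C+U*s; P[2]=87; move_linear(P,45)
    f=np.array(current_wrist_force()); print(s,np.round([f@U,f[1],f[2]],1),end=' ')
    if -f@U>9: print("stop");break
print(current_clock(),current_ee_pos())
d=get_image("scene"); b=d["img"][170:300,350:480,::-1]
t=get_image("top"); a=t["img"][170:300,190:320,::-1]
cv2.imwrite("pics/push.png",cv2.resize(np.hstack([a,b]),None,fx=3,fy=3,interpolation=cv2.INTER_CUBIC))
for dd in(d,t):
  for s,ce,l in blobs(mask(dd["img"],"orange")):
    print(s,ce,((plane(dd,ce,82)[0]-C)[:2]@np.c_[U[:2],[-U[1],U[0]]]).round(1))
```

```text
-51 [0.2 0.6 0.7] -46 [-0.3  0.5 -0.4] -41 [ 0.7  0.1 -0.8] -36 [-0.   0.4 -0.3] -31 [ 0.4  0.1 -0. ] -26 [ 0.3 -0.8  0. ] -21 [ 0.1  0.5 -1. ] -16 [-0.6  0.3 -0.7] -11 [-0.3  0.1 -0.3] -6 [ 0.5  0.7 -0.1] -1 [-0.4 -0.5  0.6] 4 [ 0.5 -0.3  0.3] 9 [-0.4  0.6 -0.4] 14 [ 0.6 -0.  -0.1] 19 [-0.1  0.1  0. ] 24 [-0.3 -0.5 -0.6] 29 [0.5 0.1 0.6] 34 [-0.7  0.2 -0.5] 39 [ 0.1 -0.4 -0.3] 44 [-1.2 -0.7 -0.1] 17.4083 [595.22181455 208.83720587  86.98896437]
[386, 235, 45, 25, 896] [407.07, 248.02] [84.9 -1.1]
```

View pics/push.png

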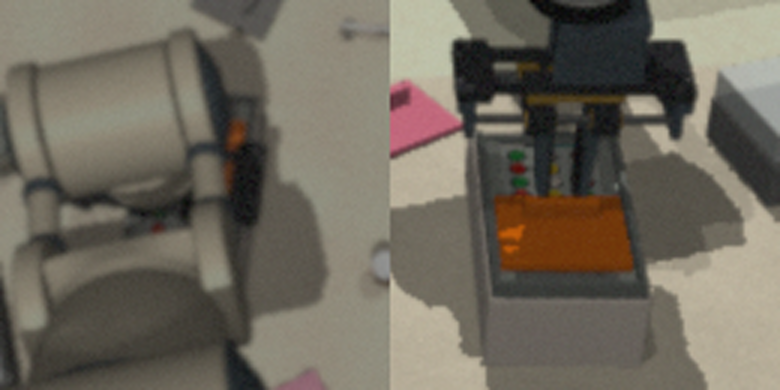

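The cover has moved about 84 mm and sits flat. I need roughly 13 mm more for margin before the stop.

Run:
```python
from plant import *
from h import *
for s in range(46,61,2):
    P=C+U*s; P[2]=87; move_linear(P,35)
    f=np.array(current_wrist_force()); print(s,np.round([f@U,f[1],f[2]],1),end=' ')
    if -f@U>6: print("stop");break
P=C+U*(s-15); P[2]=87; move_linear(P,60)
P[2]=190; move_linear(P,150)
goto_joints([-0.35]+list(current_joint_positions())[1:])
print(current_clock(),current_wrist_force())
d=get_image("scene"); b=d["img"][170:300,350:480,::-1]
t=get_image("top"); a=t["img"][170:300,190:320,::-1]
cv2.imwrite("pics/end.png",cv2.resize(np.hstack([a,b]),None,fx=3,fy=3,interpolation=cv2.INTER_CUBIC))
cv2.imwrite("pics/end_scene.png",d["img"][:,:,::-1])
for dd in(d,t):
  for s,ce,l in blobs(mask(dd["img"],"orange")):
    print(s,ce,((plane(dd,ce,82)[0]-C)[:2]@np.c_[U[:2],[-U[1],U[0]]]).round(1))
```

```text
46 [-0.7  0.1  0.3] 48 [ 0.   0.3 -0.4] 50 [ 0.3 -0.9  0.4] 52 [-0.1  0.  -0.2] 54 [-0.2  0.  -0.1] 56 [0.  0.4 0.2] 58 [-0.3 -0.2 -0.2] 60 [ 0.  -0.2  0. ] 22.1167 [0.37015509 0.30298248 0.33215566]
[386, 239, 46, 24, 1009] [407.48, 250.87] [95.6 -1.2]
[237, 203, 34, 30, 845] [253.81, 217.42] [97.1  1.1]
```

View pics/end.png

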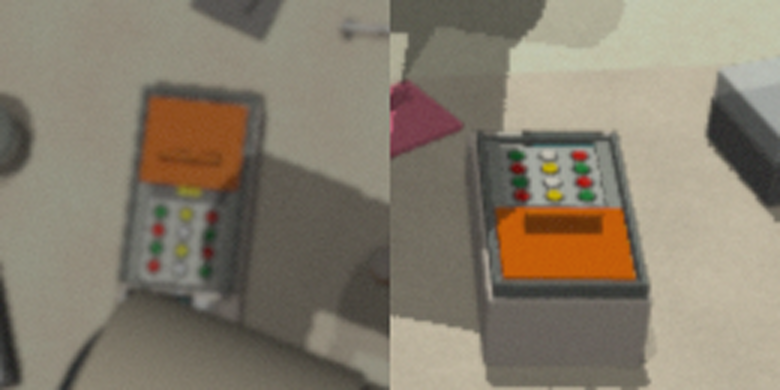

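View pics/end_scene.png

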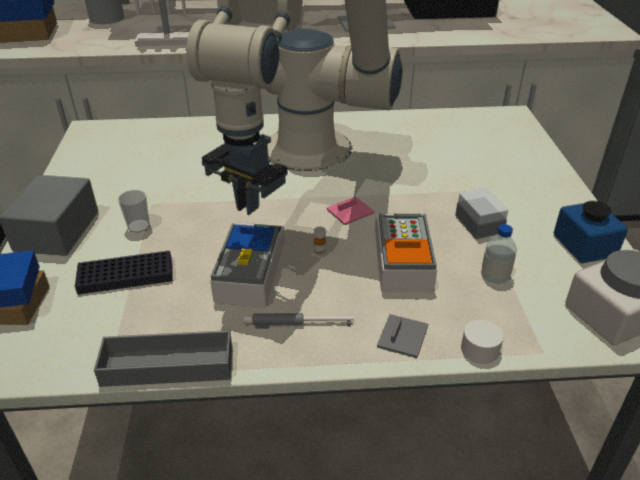

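All twelve tubes are visible (top crop, rows 212–267). The cover lies flat, about 96 mm back (x ≈ 66, and 55 is needed). Everything else stands where it was, and the robot is touching nothing.

Run:
```python
from plant import *
job_done(); print(current_clock())
```

```text
the job is handed in; nothing more can be done
the job is handed in; nothing more can be done
```

The sample block with the orange cover is open, with all twelve tubes uncovered. I handed the job in at about 22 s, well under the 40 s limit.

- **Tab:** I pressed it with shut fingers until the wrist force jumped to about 26 N at z 71.6 mm. That is 1.5 mm above the deck, so it was fully down.
- **Cover:** I pushed it by its rib along the rails, then backed the arm off. The two camera views put its travel at 95.6 mm and 97.1 mm, which is x ≈ 66 in the block's frame (55 is needed). It stopped short of the rear stop and lies flat.
- **Surroundings:** In the last picture the block with the blue cover was still shut and the other objects looked unmoved. I checked this by eye and did not measure it.
- **Checks that disagreed or were weak:** The two views differ by about 2 mm sideways on the cover's position, which is within calibration. The 1–2 N sliding force could not be told from sensor noise, so I judged the push by the images.

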